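Lock the slide box down on the shaker

TASK

Make the slide box safe for a shaker run: swing the hinged hold-down bar fully down over it, slide the bolt forward through the eye of the bar and fully home into its keeper, then turn the bolt's handle over a quarter turn so that it lies flat in the notch of the guide. Leave the lidded slide box between its fences and do not knock the beaker or the marker pen about.

Things in the scene. Friction and masses are not known exactly. Their poses are not given: they have to be found in the camera images.
- shaker: Low bench shaker, fixed: white housing, aluminium platform 200 x 250 mm (x, y), platform top at z 66. Origin on the worktop under the platform's centre; x points away from its operating panel, y to the left seen from the panel, z up. Every coordinate in mm in these texts is in this frame. The bolt guide, bar and keeper stand on the platform.
- slot_start (a point): Rear end of the slot in the guide's top, on the bolt's axis (x -81, y -85, z 88). The steel guide block spans x -93 to -11, y -97 to -73, top at z 99. The slot is 10.5 mm wide, x -81 to -23; the bolt's handle stands up through it and slides along it to +x.
- notch (a point): Middle of the notch on the bolt's axis (x -30, y -85, z 88). At the slot's +x end the guide's outer (-y) wall is cut away from x -37 to -23, 14 mm wide: there alone the handle can be pushed over to -y, until it lies level.
- keeper (a point): Centre of the keeper's mouth on the bolt's axis (x +11, y -85, z 88): a steel block, x +11 to +29, with a hole 20 mm wide and 20 mm high along x, top at z 102. The eye of the lowered bar hangs between guide and keeper.
- bar (a joint): Hinge of the hold-down bar, rad: 0 is fully down (level, on its stop), growing as its free end rises; 1.57 is upright. It starts at 0.6 to 1.0. Friction holds it at any angle; 1 to 2 N at its free end moves it. Pin along x at y +80, z 102.
- bar_eye (a point): Centre of the bar's eye, on the bolt's axis when the bar is down. The bar is an aluminium strip 16 mm wide (x), 8 mm thick, centred on the hinge pin's height, reaching 187 mm from the pin to -y; top at z 106 when down. The eye hangs under it, 165 mm from the pin: opening 20 x 20 mm, 12 mm thick along x, foot at z 72; its centre is 14 mm below the bar's centre line.
- bolt: Loose steel bolt captive in the guide: rod 12 mm thick along its x, tip 54 mm ahead of the origin, tail 58 mm behind. Handle 8 mm thick along its z, ending in a 12 mm ball, 46 mm tall. Origin: rod axis at the handle's root, z 88. Starts drawn back, handle up, at x -76 to -66; home (handle on the slot's +x end) at x -27, tip 16 mm inside the keeper. Slides with under 1 N; stays where left.
- bolt_knob (a point): Centre of the ball on the end of the bolt's handle, 40 mm from the rod's axis.
- slide_box: Lidded flat green box, 172 x 99 x 25 mm, loose on the platform between low fences (8 mm high), its long side along the shaker's x; origin under its centre. It is to stay there.
- beaker: Bystander: small beaker, 52 mm across, 66 mm high, on the worktop near the shaker's panel; origin under its centre.
- marker: Bystander: marker pen, 12 x 128 mm, lying on the worktop in front of the shaker's panel; origin under its centre.
Things that resemble listed ones, but are neither listed nor needed, are in the scene too. Several things have the shape of the bolt; the one meant has the colours described above.

How it is judged:
On the way, in this order (a step that is already met when the one before it is completed fails the run):
1. the hold-down bar is fully down (value of joint bar below 0.03 rad), for 0.2 s.
2. with the bar down, the bolt is through its eye and home in the keeper (value of joint bar below 0.03 rad and x of bolt in the frame of shaker above -0.0345 m), for 0.2 s.
At the end, for the whole second after the job is handed in: The bar is down (within 0.03 rad of its stop), the bolt lies in the guide with its origin at shaker x above -34.5 mm (its tip at least 8 mm inside the keeper), its handle is turned at least 1.3 rad from upright and at rest, and the slide box lies flat between its fences within 12 mm of where it was (all of step 2 and angle between the x axis of bolt and the x axis of shaker, either way round below 0.12 rad and angle between bolt's own z axis and vertical above 1.3 rad and linear speed of bolt below 0.02 m/s and z of slide_box in the frame of shaker below 0.07 m and distance of slide_box from where it was at the start of the episode below 0.012 m); the robot touches nothing.
It fails at once if the beaker is pushed more than 30 mm or tipped (distance of beaker from where it was at the start of the episode above 0.03 m or angle between beaker's own z axis and vertical above 0.5 rad).
It fails at once if the marker pen is pushed more than 30 mm (distance of marker from where it was at the start of the episode above 0.03 m).
It also fails if it takes over 53 s, if anything falls off the work surface, if the arm or the gripper's body presses on something with over 40 N, if the wrist force passes 120 N, or if a joint passes its speed limit or range.

ROBOT

A 6-joint arm with a two-finger parallel gripper is mounted at the origin on a cart in front of the work surface, level with it; the furniture and walls round the work are solid. World frame = base frame: x ahead of the robot, y to its left, z up, the work surface at z = 0. Lengths are in m, angles in rad, forces in N, time in s.
With the tool pointing down it reaches from about 0.225 to 0.725 m from the base axis. Payload 3.1 kg.
Tool frame: the origin (TCP) lies midway between the tips of the shut fingers; the grasp point (between the pads) lies 19 mm behind it (tcp_to_grasp is the distance from the TCP to the grasp point, in m); z points along the fingers, y is the direction in which the jaws open and shut (so a half turn about z gives the same grasp; the last joint's range is limited). The gripper opens to 85 mm and grips with 20 to 120 N. Pads are 22 mm wide; open, the fingers measure 114 mm over their backs; the gripper's body (76 mm by 85 mm) begins 54 mm behind the grasp point. The pads swing forward as they close: fully open they stand 13 mm farther back than shut.
Start: joints at [1.059, 0.048, 0.099, 1.622, 0, 1.443], TCP at [0.197, 0.487, 0.231] pointing down, gripper open.
Joint ranges: [-2.91, 2.91], [-0.99, 1.94], [-1.21, 1.42], [-2.12, 2.29], [-1.49, 1.47], [-3.14, 3.14]. Speed limits (rad/s): [2.79, 2.79, 3.14, 3.14, 3.14, 3.14].

INTERFACE

Orientations are given as a rotation vector (axis times angle).
In Python, from cell import * gives the robot as it stands.
- The arm moves only by the tool play_rows, never from a script. Its argument "commands" is a list of rows, each an object with "travel": the shift along the tool's x, y, z each as a share of 30 cm, from -1 to 1, a list of three; "yaw": the turn about the tool's z as a share of pi/4 rad, from -1 to 1. In form: [{"travel": [dx, dy, dz], "yaw": yaw}, ...]. A call has 1 to 12 rows; each row is the pose to reach, as a shift and turn from the pose commanded when the call began, along the tool's axes at that moment; what a row does not reach only later rows make up. A row lasts 1/12 s, in which the tool goes at most 41.7 mm and 7.16 degrees, less where a joint would pass 70% of its speed; a pose out of reach is approached as far as the arm can. A call with a number of a shift or a turn outside -1 to 1 is refused whole. A call with a gripper value outside its range is refused whole. "jaw" is the opening, from -1 (shut) to 1 (fully open), set as the call begins (left out, the last holds). The fingers move at their own pace and stop on an object; "newtons" is the grip in N (left out, the last holds). Time passes only in rows, so rows that repeat a pose let the fingers close. It gives the time, the measured TCP pose, the force and the opening at its end, in the units of the state.
- state(): the state, without advancing time (a new reading comes with each control period).
- grab_frame(name): name is "scene" or "top"; returns the picture (400x640x3 uint8, red, green, blue); there is no depth.
- calibration(name): a dict with "camera_matrix" (3x3 intrinsics, pixels), "view" (4x4, takes a point from world to camera coordinates). Camera axes: x right, y down, z forward; pixel columns grow to the right and rows downward; lengths in m; the calibration is good to about 2 mm. A picture is of the moment at which its call begins. calibration takes no time and is no camera call.
- close_job(): hands the job in, once; it reports no verdict.
The state is a dict: "time_s": time; "q": joint angles; "qvel": joint speeds; "joint_efforts": joint torques, N m; "tool_pos": TCP position; "ee_rot": TCP orientation; "contact_force": force on the tool from outside, world axes, zero at the start; "torque": the same for the moment, N m; "width": finger opening in m.
Only numpy, scipy, OpenCV 4.12 (cv2) and the standard library are available. Lean on these libraries where they do the work, as an engineer would, in place of code of your own. Each camera call takes 0.05 s, during which the arm holds its last target.

## Working session

There is one attempt and no reset: what is moved stays moved. The work goes in short steps, Python scripts to look and compute and a tool call to move; the robot and the scene stay as the last step left them, time stands still between calls to the robot, and variables do not carry over. Pictures are saved under pics/ and viewed, and the job is handed in when it is done.

Besides the shell and the picture viewer there is one more tool, called after "Call:" in YAML: its name, and indented under it one key for each argument. play_rows: Moves the arm, as the interface text tells. Its arguments: {"type":"object","properties":{"commands":{"type":"array"},"jaw":{"type":"number"},"newtons":{"type":"number"}},"required":["commands"]}

```bash
ls; mkdir -p pics; python3 - <<'E'
from cell import *
import cv2
print(state())
for n in("scene","top"):
    im=grab_frame(n); cv2.imwrite(f"pics/{n}0.png",im[:,:,::-1])
    c=calibration(n); print(n,c)
E
```

```text
pics
{'time_s': 0.0, 'q': array([ 1.05920385e+00,  4.87197845e-02,  9.76166272e-02,  1.62198553e+00,
       -3.50482178e-05,  1.44301383e+00]), 'qvel': array([ 0.00049757,  0.00020869,  0.00060658, -0.00152994,  0.00136256,
        0.00166351]), 'joint_efforts': array([ 7.98871060e-04, -3.38782132e+01,  3.20014715e+01,  2.02705467e-02,
       -1.40922401e-05, -2.99175554e-05]), 'tool_pos': array([0.19630779, 0.48627242, 0.23014267]), 'ee_rot': array([-0.59906217, -3.08324506,  0.00343494]), 'contact_force': array([-0.05315744, -0.61936055, -0.43822775]), 'torque': array([ 0.06867346,  0.02442425, -0.0205921 ]), 'width': 0.08530905278599983}
scene {'camera_matrix': array([[460.92161157,   0.        , 320.13582328],
       [  0.        , 460.92161157, 197.44145971],
       [  0.        ,   0.        ,   1.        ]]), 'view': array([[-0.8206831 , -0.57130653, -0.00938602,  0.54988351],
       [-0.3061278 ,  0.45350486, -0.83702994,  0.0400802 ],
       [ 0.48245728, -0.684063  , -0.54707658,  1.01520371],
       [ 0.        ,  0.        ,  0.        ,  1.        ]])}
top {'camera_matrix': array([[479.44589582,   0.        , 321.83968227],
       [  0.        , 479.44589582, 200.97797509],
       [  0.        ,   0.        ,   1.        ]]), 'view': array([[ 0.02254891, -0.99952134,  0.02118113,  0.36440575],
       [-0.99825789, -0.02366574, -0.05404734,  0.41219728],
       [ 0.05452273, -0.01992552, -0.9983137 ,  1.05391477],
       [ 0.        ,  0.        ,  0.        ,  1.        ]])}
```

View pics/scene0.png

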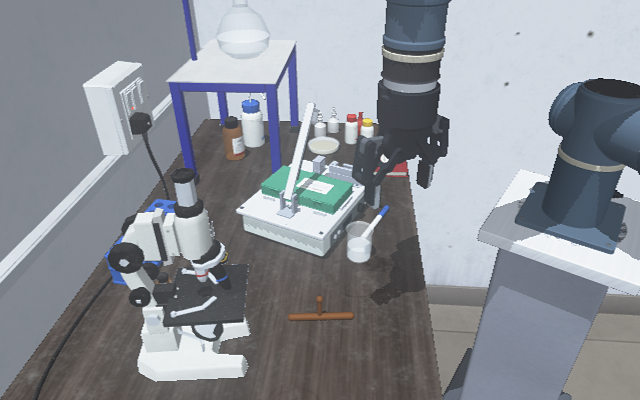

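View pics/top0.png

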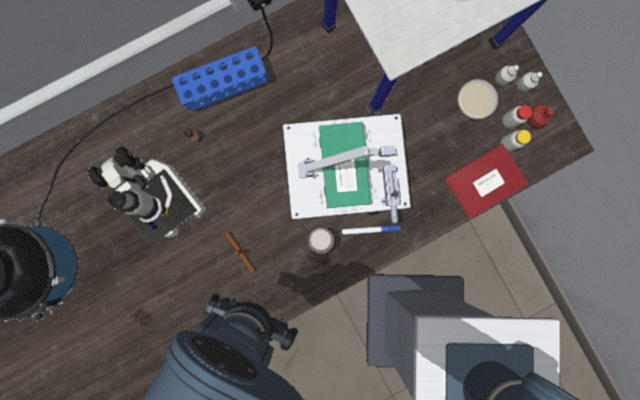

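```bash
python3 - <<'E'
import cv2
t=cv2.imread("pics/top0.png"); s=cv2.imread("pics/scene0.png")
cv2.imwrite("pics/tz.png",cv2.resize(t[105:255,270:430],None,fx=5,fy=4*1.25*.8,interpolation=cv2.INTER_CUBIC)[:600] if 0 else cv2.resize(t[105:255,270:430],None,fx=4,fy=4,interpolation=cv2.INTER_CUBIC))
cv2.imwrite("pics/sz.png",cv2.resize(s[95:270,225:415],None,fx=3.4,fy=3.4,interpolation=cv2.INTER_CUBIC))
E
```

```text
(no output)
```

View pics/tz.png

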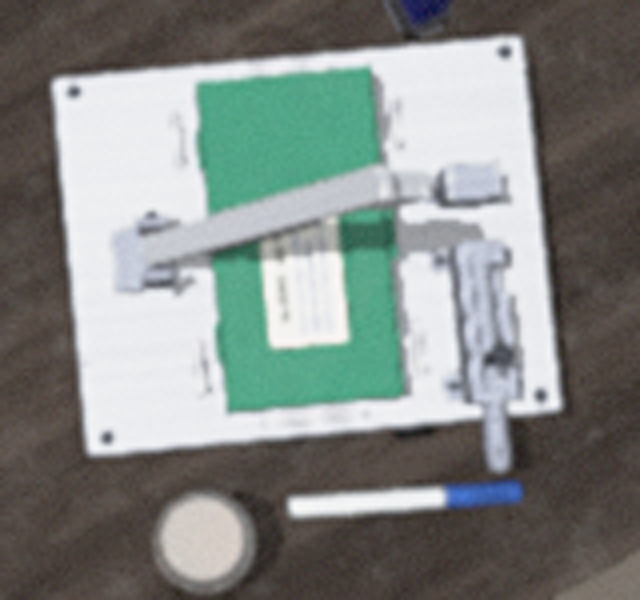

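View pics/sz.png

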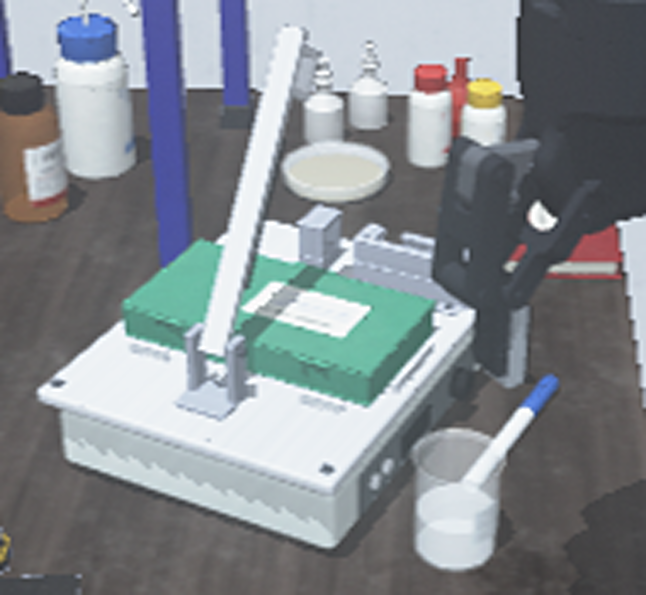

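```bash
cat > h.py <<'E'
import numpy as np, cv2
from scipy.spatial.transform import Rotation as R
from cell import *
def cam(n):
    c=calibration(n); K=np.array(c["camera_matrix"]); V=np.array(c["view"]); return K,V
def ray(n,uv):
    K,V=cam(n); uv=np.atleast_2d(uv).astype(float)
    d=np.c_[uv,np.ones(len(uv))]@np.linalg.inv(K).T@V[:3,:3]
    return -V[:3,:3].T@V[:3,3],d
def onplane(n,uv,z):
    o,d=ray(n,uv); return o+d*((z-o[2])/d[:,2])[:,None]
def proj(n,p):
    K,V=cam(n); q=(np.atleast_2d(p)@V[:3,:3].T+V[:3,3])@K.T; return q[:,:2]/q[:,2:]
E
python3 - <<'E'
from h import *
for n in("scene","top"): print(n,ray(n,[320,200])[0])
im=cv2.imread("pics/top0.png"); hsv=cv2.cvtColor(im,cv2.COLOR_BGR2HSV)
m=((hsv[...,2]>140)&(hsv[...,1]<60)).astype(np.uint8)
m[:, :270]=0; m[:,425:]=0; m[:105]=0; m[222:]=0
m=cv2.morphologyEx(m,cv2.MORPH_OPEN,np.ones((3,3)))
cs=sorted(cv2.findContours(m,0,1)[0],key=cv2.contourArea)[-1][:,0]
w=onplane("top",cs,.066)
# drop rod tail: keep left part by intersect with hull of eroded
big=cv2.morphologyEx(m,cv2.MORPH_CLOSE,np.ones((25,25)),borderValue=0); big=cv2.morphologyEx(big,cv2.MORPH_OPEN,np.ones((21,21)))
cs=sorted(cv2.findContours(big,0,1)[0],key=cv2.contourArea)[-1][:,0]
w=onplane("top",cs,.066)
r=cv2.minAreaRect(w[:,:2].astype(np.float32)*1000); print(r)
man=np.array([(52,78),(522,38),(563,410),(88,457)])/4+[270,105]
P=onplane("top",man,.066)[:,:2]; print(P*1000)
# model: left-far (x+100,y+125), right-far (100,-125), right-near(-100,-125), left-near
M=np.array([(100,125),(100,-125),(-100,-125),(-100,125)])/1000
c=P.mean(0); H=M.T@(P-c); U,S,Vt=np.linalg.svd(H); Rm=(U@Vt).T; print(c,np.degrees(np.arctan2(Rm[1,0],Rm[0,0])), (M@Rm.T+c-P)*1000)
E
```

```text
scene [-0.02624265  0.99043877  0.59410372]
top [0.34579992 0.39498607 1.0666972 ]
((473.8604736328125, 325.22845458984375), (205.1851806640625, 250.60174560546875), 6.754376411437988)
[[559.7170114  460.41362354]
 [587.85371749 212.49648003]
 [391.17751463 188.23138597]
 [360.85997219 436.32560984]]
[0.47490205 0.32436677] 6.818034720527036 [[-0.36170271 -0.05917366]
 [ 1.18071957 -0.37407752]
 [-0.72871547  0.14771385]
 [-0.0903014   0.28553734]]
```

```bash
cat >> h.py <<'E'
C=np.array([.4749,.3244]); YAW=np.radians(6.8)
RS=np.array([[np.cos(YAW),-np.sin(YAW)],[np.sin(YAW),np.cos(YAW)]])
def s2w(p):
    p=np.atleast_2d(p).astype(float)/1000; return np.c_[p[:,:2]@RS.T+C,p[:,2]]
def w2s(p):
    p=np.atleast_2d(p); return np.c_[(p[:,:2]-C)@RS,p[:,2]]*1000
E
python3 - <<'E'
from h import *
t=cv2.imread("pics/top0.png"); s=cv2.imread("pics/scene0.png")
# measured: bar free end
print("bar end px scene (311.8,104): ")
o,d=ray("scene",[311.8,104]); 
n=np.r_[RS[:,0],0]; cc=np.r_[C,0]
k=((cc-o)@n)/(d[0]@n); p=w2s(o+k*d[0])[0]; print(p, np.arctan2(p[2]-102,80-p[1]))
print("knob top", w2s(onplane("top",[500/4+270,353/4+105],.128)), "tail",w2s(onplane("top",[498/4+270,470/4+105],.088)))
pts=[(x,y,99) for x in(-93,-11) for y in(-97,-73)]+[(x,-85,102) for x in(11,29)]+[(-100,125,66),(-100,-125,66),(100,125,66),(100,-125,66),(0,80,102)]
for nme,im,(r0,r1,c0,c1),f in(("top",t,(105,255,270,430),4),("scene",s,(95,270,225,415),3.4)):
    z=cv2.resize(im[r0:r1,c0:c1],None,fx=f,fy=f,interpolation=cv2.INTER_CUBIC)
    for q in pts:
        u=(proj(nme,s2w([q]))[0]-[c0,r0])*f; cv2.circle(z,tuple(int(v) for v in u),3,(0,0,255),-1)
    th=np.arctan2(p[2]-102,80-p[1])
    for L in(0,165,187):
        u=(proj(nme,s2w([(0,80-L*np.cos(th),102+L*np.sin(th))]))[0]-[c0,r0])*f; cv2.circle(z,tuple(int(v) for v in u),3,(255,0,255),-1)
    cv2.imwrite(f"pics/ov_{nme}.png",z)
print("beaker",w2s(onplane("top",[203/4+270,540/4+105],.066)),"marker",w2s(onplane("top",np.array([(290,505),(522,491)])/4+[270,105],.006)))
E
```

```text
bar end px scene (311.8,104): 
[ 6.98812888e-15 -2.39988039e+01  2.54229788e+02] 0.9714552831502377
knob top [[-69.64254722 -84.21742011 128.        ]] tail [[-127.07898552  -84.16925416   88.        ]]
beaker [[-148.68131914   69.13720628   66.        ]] marker [[-135.85705778   18.45184159    6.        ]
 [-140.53021969 -110.45026947    6.        ]]
```

View pics/ov_top.png

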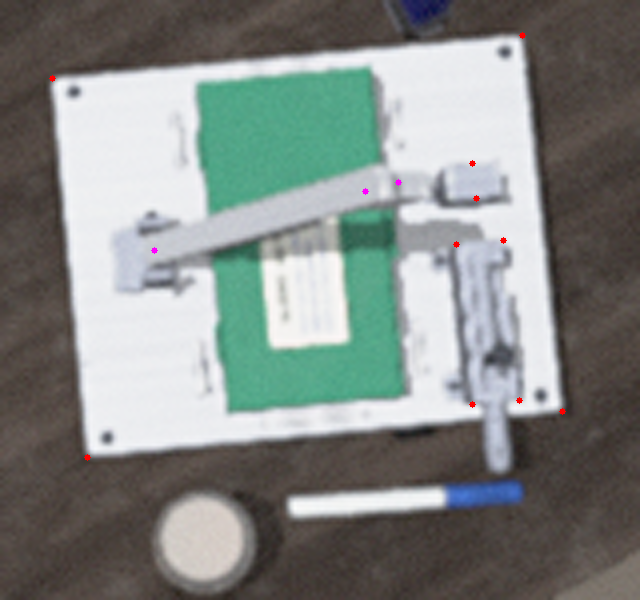

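View pics/ov_scene.png

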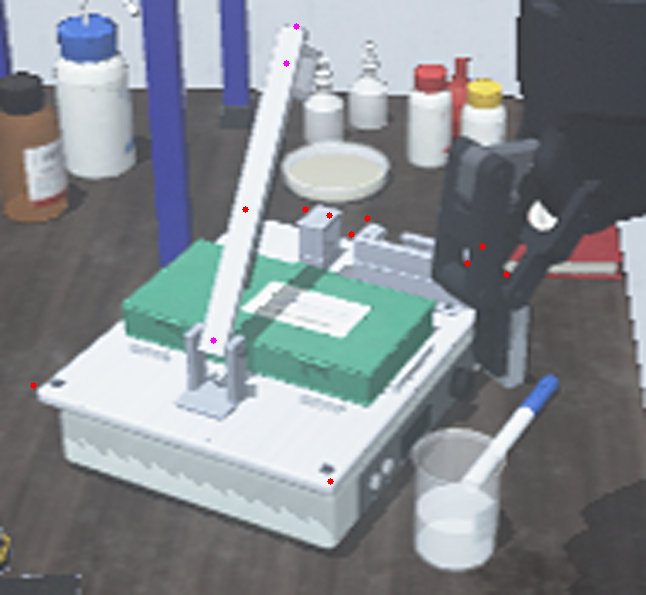

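```bash
cat >> h.py <<'E'
def rows(targets, pos=None, Rt=None):
    """targets: list of shaker mm points; prints travel shares"""
    st=state(); p=np.array(st["tool_pos"]); Rm=R.from_rotvec(st["ee_rot"]).as_matrix()
    for t in targets:
        print(t, np.round(Rm.T@(s2w([t])[0]-p)/.3,3))
    ya=Rm[:2,1]@RS; print("tool y angle in shaker deg",np.degrees(np.arctan2(ya[1],ya[0])),"pos",np.round(w2s([p])[0],1),"t",st["time_s"],"F",np.round(st["contact_force"],1),"w",st["width"])
E
python3 - <<'E'
from h import *
rows([(-258,194,310),(-100,100,310),(0,40,310)])
E
```

```text
(-258, 194, 310) [ 0.002 -0.001 -0.266]
(-100, 100, 310) [-0.61  -0.022 -0.266]
(0, 40, 310) [-0.999 -0.036 -0.266]
tool y angle in shaker deg 61.20930113684121 pos [-257.5  193.7  230.2] t 0.1 F [-0.9  1.5 -0.3] w 0.0856059822458224
```

Call:
play_rows:
  commands:
    - {"travel": [0, 0, -0.13], "yaw": -0.15}
    - {"travel": [0, 0, -0.266], "yaw": -0.3}
    - {"travel": [-0.13, 0, -0.266], "yaw": -0.45}
    - {"travel": [-0.26, -0.01, -0.266], "yaw": -0.6}
    - {"travel": [-0.39, -0.015, -0.266], "yaw": -0.64}
    - {"travel": [-0.52, -0.02, -0.266], "yaw": -0.64}
    - {"travel": [-0.65, -0.02, -0.266], "yaw": -0.64}
    - {"travel": [-0.78, -0.03, -0.266], "yaw": -0.64}
    - {"travel": [-0.9, -0.035, -0.266], "yaw": -0.64}
    - {"travel": [-0.98, -0.036, -0.266], "yaw": -0.64}
    - {"travel": [-0.98, -0.036, -0.266], "yaw": -0.64}
    - {"travel": [-0.98, -0.036, -0.266], "yaw": -0.64}
  jaw: -1
  newtons: 30

```text
time_s: 1.1
tool_pos: [0.466, 0.3657, 0.3096]
ee_rot: [0.182, -3.134, 0.001]
contact_force: [-0.1, -0.4, 0.1]
width: -0.0
```

```bash
python3 - <<'E'
from h import *
T=[(0,26,240)]
for th in np.linspace(1.0,0,8): T.append((0,round(80-140*np.cos(th)+4*np.sin(th)+14.5,1),round(102+140*np.sin(th)+4*np.cos(th),1)))
rows(T)
for n in("scene","top"): cv2.imwrite(f"pics/{n}1.png",grab_frame(n)[:,:,::-1])
E
```

```text
(0, 26, 240) [-0.014 -0.053  0.232]
(0, np.float64(22.2), np.float64(222.0)) [-0.014 -0.066  0.292]
(0, np.float64(5.9), np.float64(210.5)) [-0.014 -0.12   0.33 ]
(0, np.float64(-8.7), np.float64(196.7)) [-0.015 -0.169  0.376]
(0, np.float64(-21.1), np.float64(181.1)) [-0.015 -0.21   0.428]
(0, np.float64(-31.2), np.float64(163.8)) [-0.015 -0.244  0.486]
(0, np.float64(-38.7), np.float64(145.3)) [-0.015 -0.269  0.548]
(0, np.float64(-43.5), np.float64(125.9)) [-0.016 -0.285  0.613]
(0, np.float64(-45.5), np.float64(106.0)) [-0.016 -0.291  0.679]
tool y angle in shaker deg 89.85207021576964 pos [ -4.   42.1 309.6] t 1.1 F [-0.1 -0.4  0.1] w -1.5963418124582934e-05
```

View pics/scene1.png

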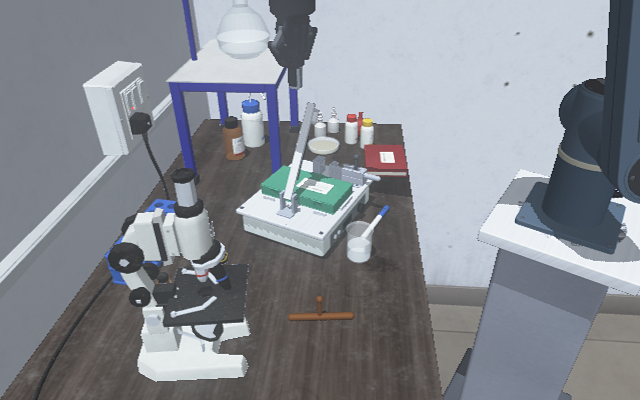

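Call:
play_rows:
  commands:
    - {"travel": [-0.014, -0.04, 0.1], "yaw": 0}
    - {"travel": [-0.014, -0.053, 0.21], "yaw": 0}
    - {"travel": [-0.014, -0.066, 0.292], "yaw": 0}
    - {"travel": [-0.014, -0.093, 0.311], "yaw": 0}
    - {"travel": [-0.014, -0.12, 0.33], "yaw": 0}
    - {"travel": [-0.014, -0.145, 0.353], "yaw": 0}
    - {"travel": [-0.014, -0.169, 0.376], "yaw": 0}
    - {"travel": [-0.015, -0.19, 0.402], "yaw": 0}
    - {"travel": [-0.015, -0.21, 0.428], "yaw": 0}
    - {"travel": [-0.015, -0.227, 0.457], "yaw": 0}
    - {"travel": [-0.015, -0.244, 0.486], "yaw": 0}
    - {"travel": [-0.015, -0.244, 0.486], "yaw": 0}

```text
time_s: 2.2
tool_pos: [0.4774, 0.293, 0.1627]
ee_rot: [0.185, -3.133, 0.003]
contact_force: [-0.9, 0.3, -0.6]
width: 0.0
```

```bash
python3 - <<'E'
from h import *
rows([(0,-38.7,145.3),(0,-43.5,126),(0,-45.5,110),(0,-45.5,106)])
for n in("scene","top"):
    im=grab_frame(n)[:,:,::-1]; cv2.imwrite(f"pics/{n}2.png",im)
    z=im[60:260,210:410]; cv2.imwrite(f"pics/{n}2z.png",cv2.resize(z,None,fx=2.9,fy=2.9,interpolation=cv2.INTER_CUBIC))
E
```

```text
(0, -38.7, 145.3) [-0.004 -0.024  0.058]
(0, -43.5, 126) [-0.004 -0.04   0.123]
(0, -45.5, 110) [-0.005 -0.047  0.176]
(0, -45.5, 106) [-0.005 -0.047  0.189]
tool y angle in shaker deg 89.94737311287791 pos [ -1.2 -31.4 162.7] t 2.2 F [-0.9  0.3 -0.6] w 3.216995008110245e-05
```

View pics/scene2z.png

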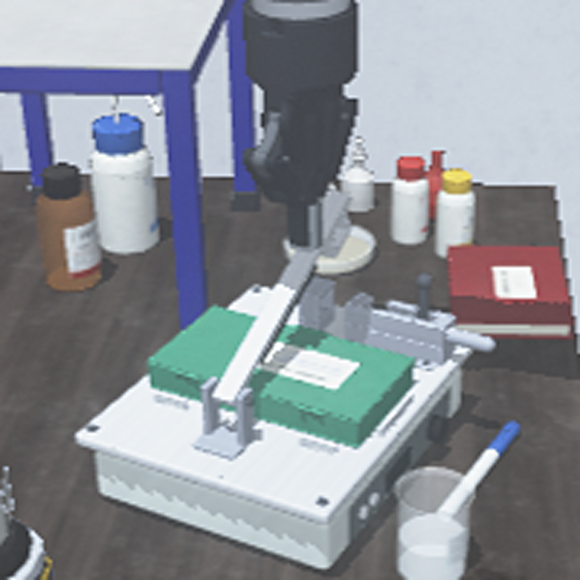

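Call:
play_rows:
  commands:
    - {"travel": [-0.004, -0.012, 0.029], "yaw": 0}
    - {"travel": [-0.004, -0.024, 0.058], "yaw": 0}
    - {"travel": [-0.004, -0.032, 0.09], "yaw": 0}
    - {"travel": [-0.004, -0.04, 0.123], "yaw": 0}
    - {"travel": [-0.005, -0.044, 0.15], "yaw": 0}
    - {"travel": [-0.005, -0.047, 0.17], "yaw": 0}
    - {"travel": [-0.005, -0.047, 0.183], "yaw": 0}
    - {"travel": [-0.005, -0.047, 0.189], "yaw": 0}
    - {"travel": [-0.005, -0.047, 0.192], "yaw": 0}
    - {"travel": [-0.005, -0.047, 0.192], "yaw": 0}

```text
time_s: 3.13
tool_pos: [0.4814, 0.2808, 0.1077]
ee_rot: [0.187, -3.136, -0.0]
contact_force: [0.6, -0.1, 0.2]
width: 0.0001
```

```bash
python3 - <<'E'
from h import *
rows([(0,-45.5,106)])
for n in("scene","top"):
    im=grab_frame(n)[:,:,::-1]; cv2.imwrite(f"pics/{n}3.png",im)
    z=im[60:260,210:410]; cv2.imwrite(f"pics/{n}3z.png",cv2.resize(z,None,fx=2.9,fy=2.9,interpolation=cv2.INTER_CUBIC))
E
```

```text
(0, -45.5, 106) [ 0.004 -0.005  0.006]
tool y angle in shaker deg 90.01976950244295 pos [  1.3 -44.  107.7] t 3.1333 F [ 0.6 -0.1  0.2] w 0.00013526831505970225
```

View pics/scene3z.png

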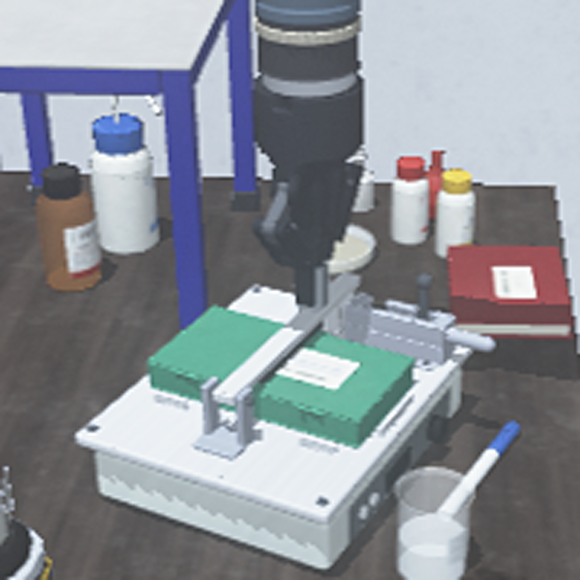

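Call:
play_rows:
  commands:
    - {"travel": [0, 0, 0.003], "yaw": 0}
    - {"travel": [0, 0, 0.006], "yaw": 0}
    - {"travel": [0, 0, 0.006], "yaw": 0}
    - {"travel": [0, 0, 0.006], "yaw": 0}

```text
time_s: 3.57
tool_pos: [0.4816, 0.2808, 0.1061]
ee_rot: [-0.187, 3.136, 0.0]
contact_force: [-0.3, -0.2, 0.4]
width: 0.0003
```

Call:
play_rows:
  commands:
    - {"travel": [0, 0, 0.004], "yaw": 0}
    - {"travel": [0, 0, 0.008], "yaw": 0}
    - {"travel": [0, 0, 0.008], "yaw": 0}
    - {"travel": [0, 0, 0.008], "yaw": 0}
    - {"travel": [0, 0, 0.008], "yaw": 0}

```text
time_s: 3.98
tool_pos: [0.4817, 0.2808, 0.1059]
ee_rot: [-0.187, 3.134, 0.001]
contact_force: [-4.0, -1.7, 9.7]
width: 0.0001
```

```bash
python3 - <<'E'
from h import *
rows([(0,-45.5,160),(-98,-85,160),(-98,-85,104),(-38,-85,104)])
E
```

```text
(0, -45.5, 160) [ 0.005 -0.005 -0.18 ]
(-98, -85, 160) [ 0.332 -0.136 -0.181]
(-98, -85, 104) [ 0.332 -0.136  0.006]
(-38, -85, 104) [ 0.132 -0.136  0.006]
tool y angle in shaker deg 90.01319799277945 pos [  1.6 -44.1 105.9] t 3.9833 F [-4.  -1.7  9.7] w 0.00011649698101908132
```

Call:
play_rows:
  commands:
    - {"travel": [0.005, 0, -0.1], "yaw": 0}
    - {"travel": [0.01, -0.01, -0.2], "yaw": 0}
    - {"travel": [0.1, -0.06, -0.22], "yaw": 0}
    - {"travel": [0.21, -0.1, -0.22], "yaw": 0}
    - {"travel": [0.32, -0.136, -0.22], "yaw": 0}
    - {"travel": [0.336, -0.136, -0.22], "yaw": 0}
    - {"travel": [0.336, -0.136, -0.16], "yaw": 0}
    - {"travel": [0.336, -0.136, -0.09], "yaw": 0}
    - {"travel": [0.336, -0.136, -0.03], "yaw": 0}
    - {"travel": [0.336, -0.136, -0.014], "yaw": 0}
    - {"travel": [0.336, -0.136, -0.014], "yaw": 0}
    - {"travel": [0.336, -0.136, -0.014], "yaw": 0}

```text
time_s: 4.98
tool_pos: [0.3864, 0.2283, 0.108]
ee_rot: [0.187, -3.136, 0.0]
contact_force: [0.4, 2.0, 0.4]
width: 0.0
```

```bash
python3 - <<'E'
from h import *
rows([(-50,-85,104),(-40,-85,104),(-36,-85,104)])
for n in("scene","top"):
    im=grab_frame(n)[:,:,::-1]; cv2.imwrite(f"pics/{n}4.png",im)
    z=im[60:260,220:420]; cv2.imwrite(f"pics/{n}4z.png",cv2.resize(z,None,fx=2.9,fy=2.9,interpolation=cv2.INTER_CUBIC))
E
```

```text
(-50, -85, 104) [-0.164 -0.     0.013]
(-40, -85, 104) [-0.198 -0.     0.013]
(-36, -85, 104) [-0.211 -0.     0.013]
tool y angle in shaker deg 90.01047413115833 pos [-99.3 -84.9 108. ] t 4.9833 F [0.4 2.  0.4] w 2.181167111123347e-05
```

View pics/scene4z.png

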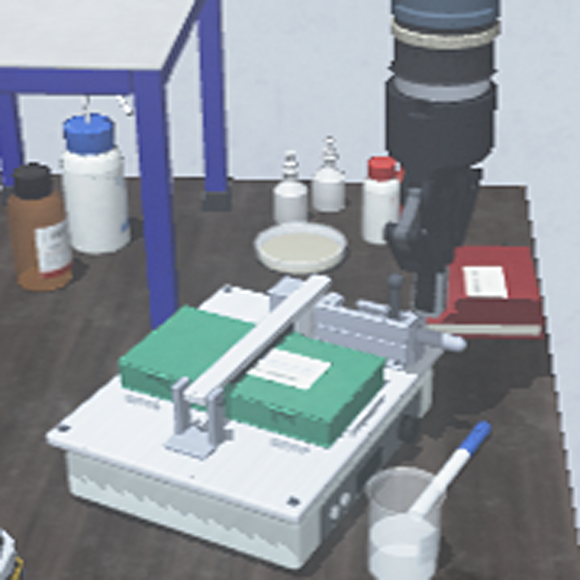

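View pics/top4z.png

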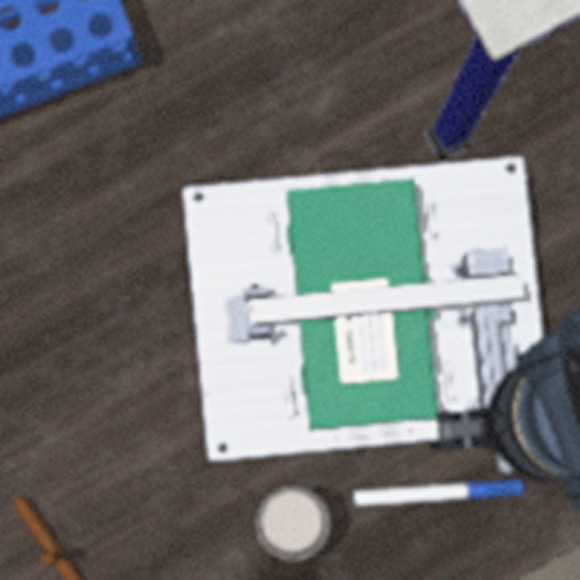

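Call:
play_rows:
  commands:
    - {"travel": [-0.02, 0, 0.006], "yaw": 0}
    - {"travel": [-0.04, 0, 0.008], "yaw": 0}
    - {"travel": [-0.06, 0, 0.008], "yaw": 0}
    - {"travel": [-0.08, 0, 0.008], "yaw": 0}
    - {"travel": [-0.1, 0, 0.008], "yaw": 0}
    - {"travel": [-0.12, 0, 0.008], "yaw": 0}
    - {"travel": [-0.14, 0, 0.008], "yaw": 0}
    - {"travel": [-0.155, 0, 0.008], "yaw": 0}
    - {"travel": [-0.165, 0, 0.008], "yaw": 0}
    - {"travel": [-0.17, 0, 0.008], "yaw": 0}
    - {"travel": [-0.17, 0, 0.008], "yaw": 0}

```text
time_s: 6.0
tool_pos: [0.4371, 0.2343, 0.1052]
ee_rot: [0.186, -3.136, 0.0]
contact_force: [-0.5, -0.4, 0.5]
width: 0.0
```

```bash
python3 - <<'E'
from h import *
rows([(-50,-85,104),(-40,-85,104)])
for n in("scene",):
    im=grab_frame(n)[:,:,::-1]; cv2.imwrite(f"pics/{n}5.png",im)
    z=im[110:210,310:410]; cv2.imwrite(f"pics/{n}5z.png",cv2.resize(z,None,fx=5.8,fy=5.8,interpolation=cv2.INTER_CUBIC))
E
```

```text
(-50, -85, 104) [0.006 0.    0.004]
(-40, -85, 104) [-0.027  0.     0.004]
tool y angle in shaker deg 90.00175069234587 pos [-48.2 -85.  105.2] t 6.0 F [-0.5 -0.4  0.5] w 3.3751159314556714e-05
```

View pics/scene5z.png

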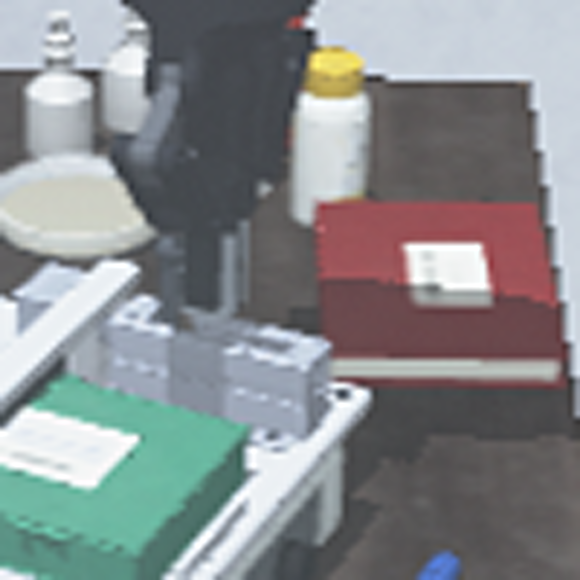

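Call:
play_rows:
  commands:
    - {"travel": [-0.006, 0, 0], "yaw": 0}
    - {"travel": [-0.012, 0, 0], "yaw": 0}
    - {"travel": [-0.016, 0, 0], "yaw": 0}
    - {"travel": [-0.016, 0, 0], "yaw": 0}

```text
time_s: 6.38
tool_pos: [0.4415, 0.2349, 0.1053]
ee_rot: [0.187, -3.136, -0.0]
contact_force: [-1.5, -0.5, 1.0]
width: -0.0003
```

Call:
play_rows:
  commands:
    - {"travel": [-0.005, 0, 0], "yaw": 0}
    - {"travel": [-0.01, 0, 0], "yaw": 0}
    - {"travel": [-0.01, 0, 0], "yaw": 0}
    - {"travel": [-0.01, 0, 0], "yaw": 0}

```text
time_s: 6.72
tool_pos: [0.4427, 0.235, 0.1054]
ee_rot: [0.187, -3.132, 0.0]
contact_force: [-6.6, -1.3, 3.9]
width: 0.0002
```

```bash
python3 - <<'E'
from h import *
rows([(-50,-85,106),(-50,-85,155),(-29,-54,155),(-29,-54,106),(-29,-66,106),(-29,-102,106)])
E
```

```text
(-50, -85, 106) [ 0.025 -0.    -0.002]
(-50, -85, 155) [ 0.025 -0.    -0.165]
(-29, -54, 155) [-0.045  0.103 -0.166]
(-29, -54, 106) [-0.045  0.103 -0.002]
(-29, -66, 106) [-0.045  0.063 -0.002]
(-29, -102, 106) [-0.045 -0.057 -0.002]
tool y angle in shaker deg 90.035450909094 pos [-42.6 -84.9 105.4] t 6.7167 F [-6.6 -1.3  3.9] w 0.00024843423909142
```

Call:
play_rows:
  commands:
    - {"travel": [0.03, 0, 0], "yaw": 0}
    - {"travel": [0.035, 0, -0.08], "yaw": 0}
    - {"travel": [0.035, 0, -0.17], "yaw": 0}
    - {"travel": [0.01, 0.04, -0.18], "yaw": 0}
    - {"travel": [-0.02, 0.09, -0.18], "yaw": 0}
    - {"travel": [-0.04, 0.105, -0.18], "yaw": 0}
    - {"travel": [-0.04, 0.105, -0.15], "yaw": 0}
    - {"travel": [-0.04, 0.105, -0.09], "yaw": 0}
    - {"travel": [-0.04, 0.105, -0.03], "yaw": 0}
    - {"travel": [-0.04, 0.105, -0.01], "yaw": 0}
    - {"travel": [-0.04, 0.105, -0.01], "yaw": 0}

```text
time_s: 7.63
tool_pos: [0.4502, 0.2664, 0.1047]
ee_rot: [0.186, -3.13, 0.004]
contact_force: [-0.5, 0.5, -0.1]
width: -0.0003
```

```bash
python3 - <<'E'
from h import *
rows([(-29,-66,108),(-29,-102,108)])
for n in("scene","top"):
    im=grab_frame(n)[:,:,::-1]; cv2.imwrite(f"pics/{n}6.png",im)
    z=im[110:230,300:420]; cv2.imwrite(f"pics/{n}6z.png",cv2.resize(z,None,fx=4.8,fy=4.8,interpolation=cv2.INTER_CUBIC))
E
```

```text
(-29, -66, 108) [-0.008 -0.038 -0.011]
(-29, -102, 108) [-0.008 -0.158 -0.011]
tool y angle in shaker deg 89.99201344578518 pos [-31.4 -54.7 104.7] t 7.6333 F [-0.5  0.5 -0.1] w -0.000285896135109375
```

View pics/scene6z.png

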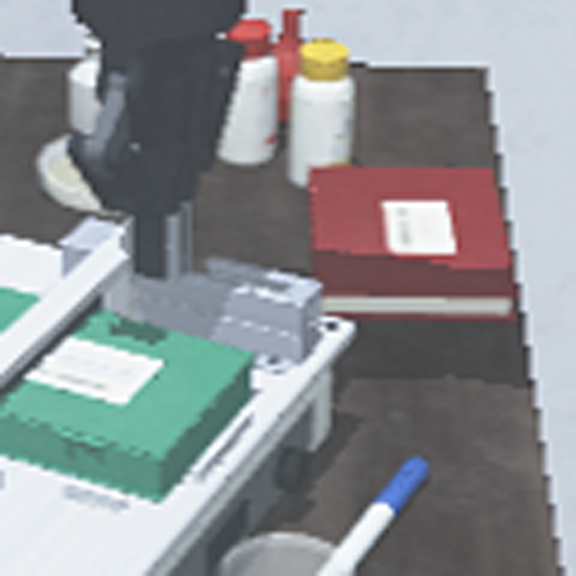

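View pics/top6z.png

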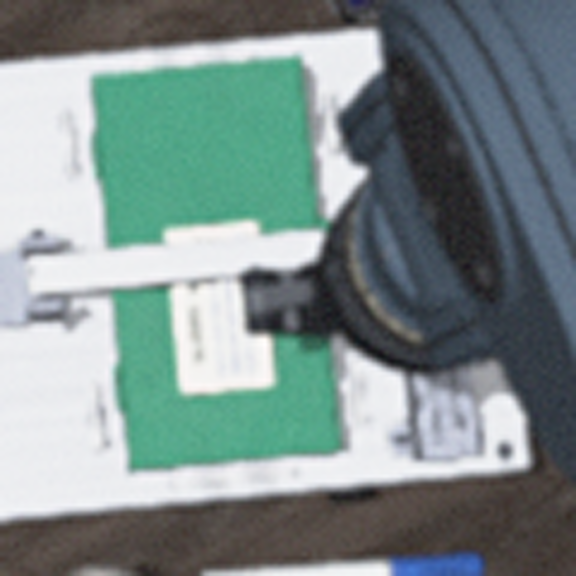

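Call:
play_rows:
  commands:
    - {"travel": [-0.004, -0.015, -0.003], "yaw": 0}
    - {"travel": [-0.004, -0.03, -0.003], "yaw": 0}
    - {"travel": [-0.004, -0.045, -0.003], "yaw": 0}
    - {"travel": [-0.004, -0.06, -0.003], "yaw": 0}
    - {"travel": [-0.004, -0.075, -0.003], "yaw": 0}
    - {"travel": [-0.004, -0.09, -0.003], "yaw": 0}
    - {"travel": [-0.004, -0.105, -0.003], "yaw": 0}
    - {"travel": [-0.004, -0.12, -0.003], "yaw": 0}
    - {"travel": [-0.004, -0.12, -0.003], "yaw": 0}

```text
time_s: 8.48
tool_pos: [0.4583, 0.2314, 0.1092]
ee_rot: [0.185, -3.136, 0.001]
contact_force: [0.9, -0.4, 0.3]
width: -0.0001
```

```bash
python3 - <<'E'
from h import *
rows([(-29,-102,108)])
for n in("scene",):
    im=grab_frame(n)[:,:,::-1]; cv2.imwrite(f"pics/{n}7.png",im)
    z=im[110:230,300:420]; cv2.imwrite(f"pics/{n}7z.png",cv2.resize(z,None,fx=4.8,fy=4.8,interpolation=cv2.INTER_CUBIC))
E
```

```text
(-29, -102, 108) [ 0.005 -0.039  0.004]
tool y angle in shaker deg 89.95309357095687 pos [-27.5 -90.4 109.2] t 8.4833 F [ 0.9 -0.4  0.3] w -7.90638907592809e-05
```

View pics/scene7z.png

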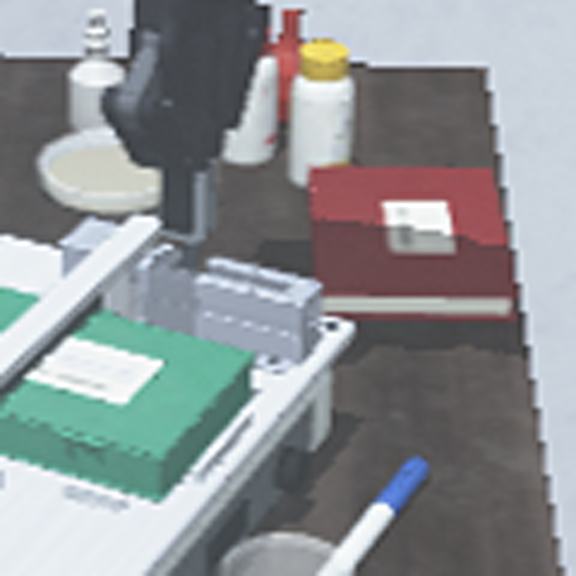

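Call:
play_rows:
  commands:
    - {"travel": [0.003, -0.015, 0.005], "yaw": 0}
    - {"travel": [0.003, -0.03, 0.01], "yaw": 0}
    - {"travel": [0.003, -0.045, 0.01], "yaw": 0}
    - {"travel": [0.003, -0.045, 0.01], "yaw": 0}

```text
time_s: 8.87
tool_pos: [0.4588, 0.2179, 0.1059]
ee_rot: [0.185, -3.136, 0.001]
contact_force: [0.6, -0.2, 0.1]
width: 0.0
```

```bash
python3 - <<'E'
from h import *
rows([(-29,-90,125),(-29,-120,130)])
for n in("scene",):
    im=grab_frame(n)[:,:,::-1]; cv2.imwrite(f"pics/{n}8.png",im)
    z=im[110:230,300:420]; cv2.imwrite(f"pics/{n}8z.png",cv2.resize(z,None,fx=4.8,fy=4.8,interpolation=cv2.INTER_CUBIC))
E
```

```text
(-29, -90, 125) [ 0.001  0.046 -0.064]
(-29, -120, 130) [ 0.001 -0.054 -0.08 ]
tool y angle in shaker deg 89.96876052291402 pos [ -28.6 -103.8  105.9] t 8.8667 F [ 0.6 -0.2  0.1] w 1.3862107107449454e-06
```

View pics/scene8z.png

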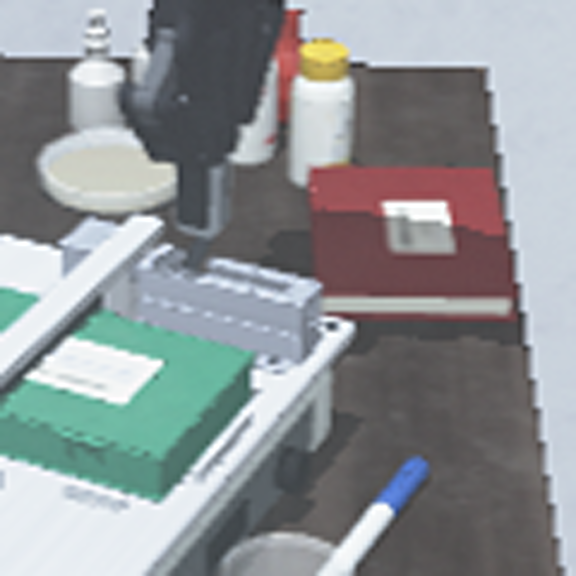

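Call:
play_rows:
  commands:
    - {"travel": [0, 0.02, -0.04], "yaw": 0}
    - {"travel": [0, 0.02, -0.1], "yaw": 0}
    - {"travel": [0, 0, -0.11], "yaw": 0}
    - {"travel": [0, 0, -0.11], "yaw": 0}

```text
time_s: 9.25
tool_pos: [0.4606, 0.219, 0.1418]
ee_rot: [-0.186, 3.131, 0.001]
contact_force: [-0.7, -0.8, 0.4]
width: -0.0003
```

```bash
python3 - <<'E'
from h import *
rows([(-29,-119,136),(-29,-119,100),(-29,-119,94)])
for n in("scene","top"):
    im=grab_frame(n)[:,:,::-1]; cv2.imwrite(f"pics/{n}9.png",im)
    z=im[110:230,300:420]; cv2.imwrite(f"pics/{n}9z.png",cv2.resize(z,None,fx=4.8,fy=4.8,interpolation=cv2.INTER_CUBIC))
E
```

```text
(-29, -119, 136) [ 0.008 -0.053  0.019]
(-29, -119, 100) [ 0.008 -0.053  0.139]
(-29, -119, 94) [ 0.009 -0.053  0.159]
tool y angle in shaker deg 90.01563060865575 pos [ -26.7 -103.   141.8] t 9.25 F [-0.7 -0.8  0.4] w -0.0002759670424177109
```

View pics/scene9z.png

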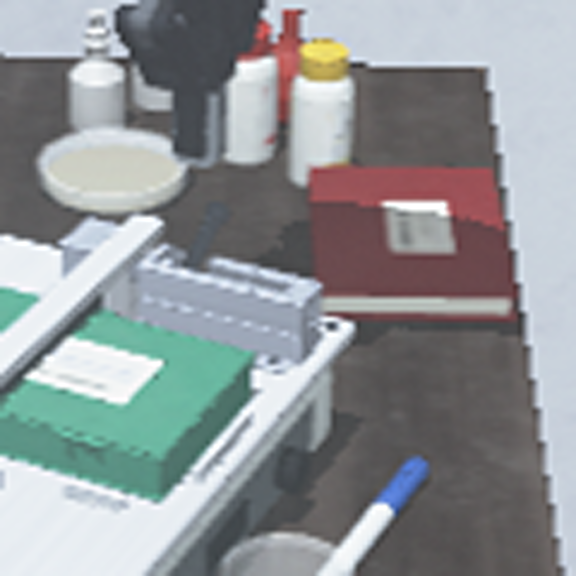

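View pics/top9z.png

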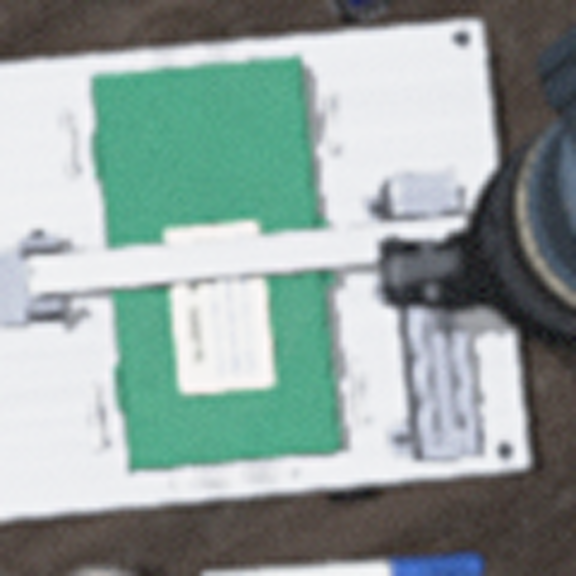

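Call:
play_rows:
  commands:
    - {"travel": [0.006, -0.03, 0], "yaw": 0}
    - {"travel": [0.008, -0.053, 0.02], "yaw": 0}
    - {"travel": [0.008, -0.053, 0.06], "yaw": 0}
    - {"travel": [0.008, -0.053, 0.09], "yaw": 0}
    - {"travel": [0.008, -0.053, 0.11], "yaw": 0}
    - {"travel": [0.008, -0.053, 0.125], "yaw": 0}
    - {"travel": [0.008, -0.053, 0.14], "yaw": 0}
    - {"travel": [0.008, -0.053, 0.15], "yaw": 0}
    - {"travel": [0.008, -0.053, 0.155], "yaw": 0}
    - {"travel": [0.008, -0.053, 0.155], "yaw": 0}

```text
time_s: 10.18
tool_pos: [0.4583, 0.2028, 0.0924]
ee_rot: [0.187, -3.136, 0.0]
contact_force: [0.6, 0.2, 0.8]
width: -0.0003
```

```bash
python3 - <<'E'
from h import *
rows([(-29,-119,94)])
E
```

```text
(-29, -119, 94) [-0.006 -0.001 -0.005]
tool y angle in shaker deg 90.02203370952152 pos [ -30.9 -118.7   92.4] t 10.1833 F [0.6 0.2 0.8] w -0.00027613729138420705
```

Call:
play_rows:
  commands:
    - {"travel": [0, 0, -0.1], "yaw": 0}
    - {"travel": [0, 0, -0.2], "yaw": 0}
    - {"travel": [0.08, 0.02, -0.3], "yaw": 0}
    - {"travel": [0.2, 0.08, -0.4], "yaw": 0}
    - {"travel": [0.32, 0.14, -0.45], "yaw": 0}
    - {"travel": [0.44, 0.2, -0.45], "yaw": 0}
    - {"travel": [0.55, 0.26, -0.45], "yaw": 0}
    - {"travel": [0.6, 0.3, -0.45], "yaw": 0}
    - {"travel": [0.6, 0.3, -0.45], "yaw": 0}

```text
time_s: 10.93
tool_pos: [0.266, 0.2725, 0.2294]
ee_rot: [-0.195, 3.134, 0.005]
contact_force: [0.1, 0.4, -1.2]
width: 0.0001
```

```bash
python3 - <<'E'
from h import *
rows([])
for n in("scene","top"):
    im=grab_frame(n)[:,:,::-1]; cv2.imwrite(f"pics/{n}10.png",im)
    z=im[110:230,300:420]; cv2.imwrite(f"pics/{n}10z.png",cv2.resize(z,None,fx=4.8,fy=4.8,interpolation=cv2.INTER_CUBIC))
E
```

```text
tool y angle in shaker deg 90.31168508106755 pos [-213.6  -26.8  229.4] t 10.9333 F [ 0.1  0.4 -1.2] w 7.946460258813514e-05
```

View pics/scene10z.png

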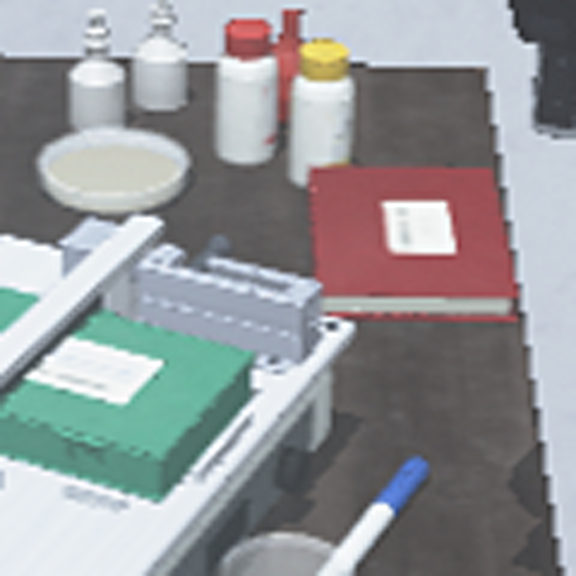

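View pics/top10z.png

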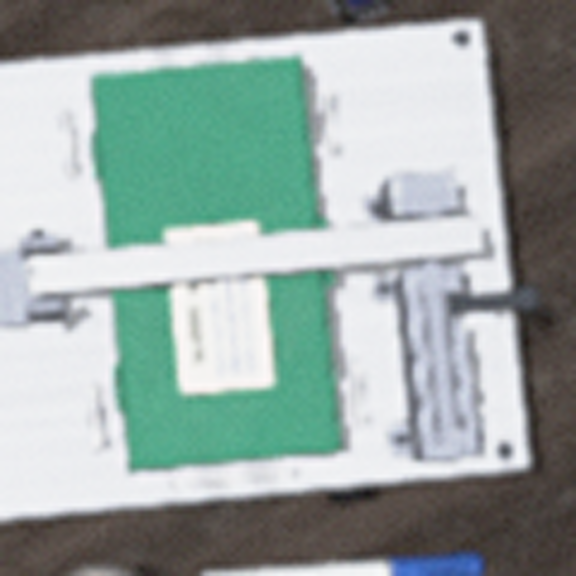

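```bash
python3 - <<'E'
from h import *
a=np.array([525/4.8+300,299/4.8+110]); b=np.array([218/4.8+300,243/4.8+110])
print("top@88",w2s(onplane("top",[a],.088)),"scene@88",w2s(onplane("scene",[b],.088)))
# correction of scene offset via the platform corner earlier ~ (+1.8,+2.4)px
print("scene corr",w2s(onplane("scene",[b-[1.8,2.4]],.088)))
o1,d1=ray("top",a);o2,d2=ray("scene",b-[1.8,2.4]);d1=d1[0]/np.linalg.norm(d1);d2=d2[0]/np.linalg.norm(d2)
A=np.c_[d1,-d2];k=np.linalg.lstsq(A,o2-o1,rcond=None)[0];print("tri",w2s([(o1+k[0]*d1+o2+k[1]*d2)/2]),np.linalg.norm(o1+k[0]*d1-o2-k[1]*d2)*1e3)
print("bar end centre top@106",w2s(onplane("top",[[487/4.8+300,241/4.8+110]],.106)))
# green box centroid compare
c=[]
for f in("top0","top10"):
    h=cv2.cvtColor(cv2.imread(f"pics/{f}.png"),cv2.COLOR_BGR2HSV); m=cv2.inRange(h,(65,90,60),(90,255,255)); m[:110]=0;m[220:]=0;m[:,:280]=0;m[:,400:]=0
    p=np.argwhere(m)[:,::-1]; c.append(cv2.minAreaRect(p.astype(np.float32)))
    print(f,c[-1])
E
```

```text
top@88 [[ -27.28184655 -125.52692052   88.        ]] scene@88 [[ -29.59533321 -122.60876747   88.        ]]
scene corr [[ -20.95809867 -131.13084655   88.        ]]
tri [[ -26.22955463 -123.78029409   92.7996515 ]] 3.3321969926119577
bar end centre top@106 [[  -3.04792189 -108.23265557  106.        ]]
top0 ((344.9048156738281, 164.36685180664062), (81.75912475585938, 45.6202507019043), 84.17366027832031)
top10 ((344.81689453125, 164.32696533203125), (81.5832290649414, 45.745391845703125), 84.5596694946289)
```

```bash
python3 -c "
from cell import *
print(close_job())"
```

```text
the job is handed in; nothing more can be done
None
```

I did all three steps, in order, and handed the job in at about 11 s on the robot's clock. The hand-in gives no verdict, so what follows rests on my own checks.

- **Bar:** I pushed it down with the shut fingers until it met its stop. The fingertips stood at z 105.9 mm against about 10 N; the bar's top should be at z 106 mm when down.
- **Bolt:** I slid it forward by its handle until the force rose to 6.6 N at the end of the slot.
- **Handle:** I pushed it over to -y, then pressed it flat from above, down to z 92.4 mm. In the last top picture the ball lies at about x -27, y -125.5 mm. That is where it should be with the bolt home and the handle level.
- **Slide box, beaker and marker:** The box's centre moved 0.1 pixel between the first and last top pictures. The beaker and marker pen look unmoved, but I did not measure them. The robot stood clear of everything at the end.

**Disagreement:** The scene camera sits about 2.5 pixels off the top camera. Using both cameras for the ball's height gave z 93 mm instead of 88 mm, with a 3 mm gap between the two lines of sight. Even at 93 mm the handle is turned about 1.45 rad, above the 1.3 rad needed. I relied on the top view and the contact readings.

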